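# Close up the sugar caddies on the sloped serving stand

### The arm

A 6-joint arm with a two-finger parallel gripper is mounted at the origin on the work surface. World frame = base frame: x ahead of the robot, y to its left, z up, the work surface at z = 0. Lengths are in mm, angles in rad, forces in N, time in s.
With the tool pointing down it reaches from about 350 to 975 mm from the base axis. Payload 7.1 kg.
Tool frame: the origin (TCP) lies at the very end of the fingers, on their centre line; the grasp point (between the pads) lies tcp_to_grasp behind it (tcp_to_grasp is the distance from the TCP to the grasp point, in mm); z points along the fingers, x is the direction in which the jaws open and shut, and the axes are right-handed (so a half turn about z gives the same grasp; the last joint's range is limited). The gripper opens to 88 mm and grips with 3 to 60 N. Pads are 20 mm wide; open, the fingers measure 115 mm over their backs; the gripper's body (75 mm by 178 mm) begins 61 mm behind the grasp point.
Start: joints at [1.119, 0.423, 1.63, -0, 1.089, -0.019], TCP at [262.101, 567.369, 222.675] pointing down, gripper open.
Joint ranges: [-3, 3], [-0.9, 2.11], [0.09, 2.58], [-1.31, 4.45], [0.11, 2.69], [-2.54, 2.54]. Speed limits (rad/s): [2.39, 2.39, 3.01, 3.14, 3.14, 3.14].

### API

Orientations are given as a rotation vector (axis times angle).
In Python, from workcell import get_obs, get_image, close_job, recognise, mark_of, tcp_to_grasp gives the robot as it stands. The module is installed in compiled form; this text tells all that it offers.
- The arm moves only by the tool move_arm, never from a script. Its argument "motion" is a list of rows, each a list of 7 numbers: the shift along the world's x, y, z in mm, then the turn, a rotation vector about the world's x, y, z in rad, then the finger opening in mm, from 0 to 87.8. A call has 1 to 5 rows; each row is the pose to reach, as a shift and turn from the pose commanded when the call began; what a row does not reach only later rows make up. A row lasts 1/12 s, in which the tool goes at most 41.7 mm and 7.16 degrees, less where a joint would pass 70% of its speed; a pose out of reach is approached as far as the arm can. A call with a gripper value outside its range is refused whole. The fingers move at their own pace and stop on an object; the grip force is fixed at half the most. Time passes only in rows, so rows that repeat a pose let the fingers close. It gives the time, the measured TCP pose, the force and the opening at its end, in the units of the state.
- get_obs(): the state, without advancing time (a new reading comes with each control period).
- get_image(name): name is "scene" or "top" or "wrist"; returns a dict with "color" (420x560x3 uint8, red, green, blue), "mtx" (3x3 intrinsics, pixels), "k1" (the pictures are not rectified: a ray, as slopes to the right and down, at radius r is drawn at 1 + k1 r^2 times it, then the intrinsics apply), "camera_from_world" (4x4, takes a point from world to camera coordinates). Camera axes: x right, y up, looking along -z (the intrinsics and any distortion apply to the point x, -y, -z); pixel columns grow to the right and rows downward; lengths in mm; the calibration is good to about 2 mm. A picture is of the moment at which its call begins. There is no depth.
- close_job(): hands the job in, once; it reports no verdict.
Trained networks look in a picture, given as the dict that the camera call returned (one of the last four; its "shot" number tells which), for a name from the list of things; names that differ only in an ending like _2 or _b are one class to them, and where a whole thing is asked for, a point or a joint stands for the part that bears it (a point fixed in the world has none). Each returns a list of dicts, best first, with "p" (0 to 1); they miss things now and then, are a little off and sometimes report something else, mostly with a low value. They report only what shows in the picture. A call takes as long as a camera call. They do not tell look-alikes from the thing itself.
- recognise(picture, label): "bbox" ([centre column, centre row, width, height] in pixels, round what is visible of it).
- mark_of(picture, label): "location" ([row, column] in pixels: a listed point, or the origin of a listed thing).
The state is a dict: "t": time; "qpos": joint angles; "qvel": joint speeds; "joint_torque": joint torques, N m; "ee_pos": TCP position; "orientation": TCP orientation; "ft_force": force on the tool from outside, world axes, zero at the start; "moment": the same for the moment, N m; "width": finger opening in mm.
Only numpy, scipy, OpenCV 4.12 (cv2) and the standard library are available. Lean on these libraries where they do the work, as an engineer would, in place of code of your own. Each camera call takes 0.05 s, during which the arm holds its last target. There are 200 camera calls.

### The job

Pick up the loose sugar caddy from the table and set it down, without tipping it over or letting it drop, on the sloped serving stand, beside the matching caddy that is already there. It must rest flat on the slope with its front edge against the lip, pushed flush against the matching caddy so that no gap is left between the two. Do not shove the matching caddy or the tea box out of place, and leave the rest of the table as it is.

Things in the scene. Friction and masses are not known exactly. Their poses are not given: they have to be found in the camera images.
- caddy: Loose wooden sugar caddy standing on the table, 80 mm wide (y), 100 long (x), walls 40 high. In its middle an upright 14 mm thick board (thick in y) rises to 95 mm: its top part, from 40 to 95, 60 mm long in x, is the handle. White sugar cubes on both sides, below the rim. Rigid, 0.3 to 0.5 kg. Origin: centre of underside, z up. The same after a half turn about z.
- twin: The matching caddy, same shape and size, loose, seated near one end of the stand (which end varies), 1 mm from that end's cheek, front against the lip. Origin: centre of its underside; x points up the slope, y along the row, z square off the slope (24 degrees from vertical).
- stand: Fixed wooden stand with a sloped deck, 336 mm wide (y), 120 deep, deck 90 high at the back. Origin: centre of its underside on the table; axes level, x towards the high back, y along the row, z up. The deck rises 24 degrees towards +x and is 110 mm long. Cheeks 12 mm thick, 30 above the deck, close both ends; 312 mm free between.
- lip (a point): On the stand: middle of its low front corner line, where the deck meets the inner face of the lip (stand frame x -55, y 0, z 45 mm). The lip is 12 mm thick and stands 12 above the deck, along the whole front. A caddy against the lip has its origin 50 mm up the slope from this line. Wood grips wood: a caddy may stay where it is set and not slide down to the lip.
- tea_box: Closed wooden tea box with a flat lid, no handle, 80 mm wide, 100 long, 59 high, loose, at the other end of the stand; 150 mm free between it and the twin caddy. Origin and axes as for the twin.
- candle: Dark metal candle holder, 64 mm across, 50 mm high, origin centre of its foot; stands on the robot's side of the stand.
- spoon: Steel spoon, 190 mm long, lying across on the robot's side of the stand; leave alone.
- bowl: White bowl, 120 mm across, 50 mm high, beyond the stand; origin centre of its foot.
- goblet: Stemmed glass, 76 mm across, 160 mm high, to the right; origin centre of its foot.
- plates: Two stacked plates, 250 mm across, 36 mm high, on the right; origin centre of the foot.
There are look-alikes about, which are no part of the job. Leave any green or yellow look-alike of the twin alone.

How it is judged (in metres and radians):
On the way, in this order (a step that is already met when the one before it is completed fails the run):
1. the caddy is lifted off the table (height (world z) of caddy above 0.045 m), for 0.1 s.
2. the caddy rests on the slope of the stand (contact force between caddy and stand above 0.5 N and angle between the z axis of caddy and the z axis of twin, either way round below 0.08 rad and z of caddy in the frame of twin between -0.005 and 0.005 m), for 0.1 s.
At the end, for the whole second after the job is handed in: The caddy rests released and still on the slope against its twin: side gap at most 2.5 mm, fronts in line within 4 mm, height off the slope within 3 mm, parallel within 3 degrees; the twin is within 6 mm of its starting place ((y of caddy in the frame of twin between 0.0775 and 0.0825 m or y of caddy in the frame of twin between -0.0825 and -0.0775 m) and x of caddy in the frame of twin between -0.004 and 0.004 m and z of caddy in the frame of twin between -0.003 and 0.003 m and angle between the x axis of caddy and the x axis of twin, either way round below 0.05 rad and angle between the z axis of caddy and the z axis of twin, either way round below 0.05 rad and contact force between caddy and stand above 0.5 N and linear speed of caddy below 0.01 m/s and distance of twin from where it was at the start of the episode below 0.006 m); the robot touches nothing.
It fails at once if the twin caddy is shoved more than 10 mm or lifted (distance of twin from where it was at the start of the episode above 0.01 m).
It fails at once if the tea box is moved more than 10 mm (distance of tea_box from where it was at the start of the episode above 0.01 m).
It fails at once if the caddy is let fall (free of the fingers and faster than 0.45 m/s: a drop of over 10 mm) (contact force between caddy and the fingers below 0.05 N and linear speed of caddy above 0.45 m/s).
It fails at once if the caddy is tipped by more than 60 degrees (angle between caddy's own z axis and vertical above 1.05 rad).
It fails at once if another thing on the table is knocked over or moved more than 40 mm (distance of any of candle, bowl, goblet, spoon, plates from where it was at the start of the episode above 0.04 m or angle between any of candle, bowl, goblet's own z axis and vertical above 0.5 rad).
It also fails if it takes over 48 s, if anything falls off the work surface, if the arm or the gripper's body presses on something with over 40 N, if the wrist force passes 120 N, or if a joint passes its speed limit or range.

## Working session

There is one attempt and no reset: what is moved stays moved. The work goes in short steps, Python scripts to look and compute and a tool call to move; the robot and the scene stay as the last step left them, time stands still between calls to the robot, and variables do not carry over. Pictures are saved under pics/ and viewed, about 8 in all and at most 12, crops included, and the job is handed in when it is done.

Besides the shell and the picture viewer there is one more tool, called as name(argument=value, ...) on one line, values as JSON. move_arm: Moves the arm, as the interface text tells. Its arguments: {"type":"object","properties":{"motion":{"type":"array"}},"required":["motion"]}

```bash
mkdir -p pics
cat > h.py <<'E'
import numpy as np, cv2
from workcell import *
def shot(n,f=None):
    p=get_image(n)
    if f: cv2.imwrite('pics/'+f,p['color'][:,:,::-1])
    return p
def proj(p,X):
    X=np.atleast_2d(X).astype(float); T=p['camera_from_world']
    c=X@T[:3,:3].T+T[:3,3]; s=np.c_[c[:,0]/-c[:,2],-c[:,1]/-c[:,2]]
    s=s*(1+p['k1']*(s**2).sum(1,keepdims=True)); K=p['mtx']
    return s@K[:2,:2].T+K[:2,2]
def ray(p,uv):
    uv=np.asarray(uv,float).reshape(-1,1,2)
    s=cv2.undistortPoints(uv,p['mtx'],np.array([p['k1'],0,0,0.]))[:,0]
    T=p['camera_from_world'];R=T[:3,:3]
    d=np.c_[s[:,0],-s[:,1],-np.ones(len(s))]@R
    return -R.T@T[:3,3],d
def onz(p,uv,z):
    o,d=ray(p,uv); return o+d*((z-o[2])/d[:,2:])
E
python3 - <<'E'
from h import *
print(tcp_to_grasp, get_obs()['orientation'])
a={n:shot(n,n+'0.png') for n in('scene','top')}
for n in a:
  for l in ['caddy','twin','stand','lip','tea_box','candle','spoon','bowl','goblet','plates']:
    try:
      r=mark_of(a[n],l); print(n,l,[(np.round(x['location'][::-1]).tolist(),round(x['p'],2),np.round(onz(a[n],x['location'][::-1],{'lip':45,'twin':67,'tea_box':67}.get(l,0))[0,:2]).tolist()) for x in r[:4]])
    except Exception as e: print(n,l,e)
cv2.imwrite('pics/both.png',cv2.resize(np.hstack([a['scene']['color'],a['top']['color']])[:,:,::-1],(1120,420))[:, :])
E
```

```text
18.700000000000003 [ 2.64593561e+00  1.69224590e+00 -2.06992559e-03]
scene caddy [([255.0, 183.0], 0.64, [468.0, -298.0])]
scene twin [([437.0, 297.0], 0.76, [547.0, 320.0]), ([262.0, 261.0], 0.62, [712.0, -73.0]), ([342.0, 229.0], 0.6, [508.0, 36.0])]
scene stand [([304.0, 302.0], 0.75, [715.0, 58.0])]
scene lip [([313.0, 274.0], 0.72, [657.0, 45.0]), ([198.0, 141.0], 0.48, [461.0, -543.0])]
scene tea_box [([348.0, 311.0], 0.94, [701.0, 171.0])]
scene candle [([321.0, 204.0], 0.81, [419.0, -86.0])]
scene spoon [([387.0, 235.0], 0.55, [403.0, 128.0])]
scene bowl [([201.0, 245.0], 0.73, [742.0, -271.0])]
scene goblet [([181.0, 184.0], 0.75, [609.0, -483.0])]
scene plates [([198.0, 141.0], 0.7, [429.0, -582.0])]
top caddy [([322.0, 248.0], 0.78, [466.0, -290.0])]
top twin [([109.0, 222.0], 0.89, [520.0, 307.0]), ([244.0, 162.0], 0.81, [699.0, -64.0])]
top stand [([208.0, 166.0], 0.84, [703.0, 49.0]), ([169.0, 265.0], 0.54, [408.0, 146.0])]
top lip [([206.0, 182.0], 0.67, [643.0, 45.0])]
top tea_box [([164.0, 164.0], 0.77, [687.0, 162.0])]
top candle [([251.0, 264.0], 0.63, [416.0, -88.0])]
top spoon [([166.0, 166.0], 0.74, [703.0, 173.0]), ([171.0, 266.0], 0.65, [407.0, 142.0])]
top bowl [([315.0, 153.0], 0.98, [751.0, -268.0])]
top goblet [([388.0, 203.0], 0.91, [602.0, -481.0])]
top plates [([429.0, 262.0], 0.58, [432.0, -594.0])]
```

View pics/top0.png

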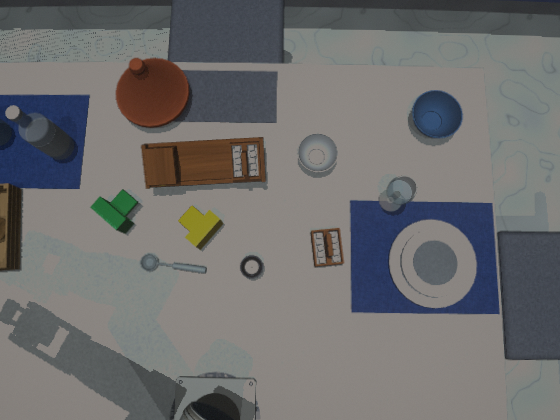

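View pics/scene0.png

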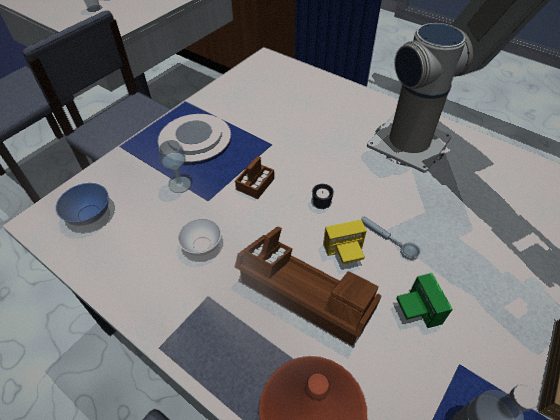

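Candidates, in top-view pixels:
- Brown caddy on the table at (326,248). This is the loose one.
- Brown caddy on the stand at (246,160). This is the twin, at the -y end, with the tea box at (160,165).
- Green at (115,210) and yellow at (200,227) are look-alikes and stay where they are.

The free slot is on the twin's +y side. I'll move over the loose caddy and confirm it with a wrist close-up.

move_arm(motion=[[14,-34,8,0,0,-0.108,60],[28,-68,16,0,0,-0.216,60],[42,-102,24,0,0,-0.324,60],[56,-136,32,0,0,-0.432,60],[70,-172,40,0,0,-0.54,60]])

```text
t: 1.52
ee_pos: [332.4, 394.0, 263.1]
orientation: [-3.004, -0.918, -0.0]
ft_force: [0.6, -0.1, 0.2]
width: 60.9
```

move_arm(motion=[[10,-34,0,0,0,-0.108,60],[20,-68,0,0,0,-0.216,60],[30,-102,0,0,0,-0.324,60],[40,-136,0,0,0,-0.432,60],[50,-172,0,0,0,-0.54,60]])

```text
t: 1.93
ee_pos: [382.3, 222.0, 263.0]
orientation: [-3.14, -0.083, -0.001]
ft_force: [0.3, -0.1, 1.0]
width: 60.1
```

move_arm(motion=[[6,-34,0,0,0,-0.108,60],[12,-68,0,0,0,-0.216,60],[18,-102,0,0,0,-0.324,60],[24,-136,0,0,0,-0.432,60],[30,-172,0,0,0,-0.54,60]])

```text
t: 2.35
ee_pos: [412.1, 49.9, 263.0]
orientation: [-3.049, 0.757, -0.001]
ft_force: [1.2, -0.9, 0.9]
width: 60.1
```

move_arm(motion=[[6,-34,0,0,0,-0.108,60],[12,-68,0,0,0,-0.216,60],[18,-102,0,0,0,-0.324,60],[24,-136,0,0,0,-0.432,60],[28,-172,0,0,0,-0.54,60]])

```text
t: 2.77
ee_pos: [440.3, -122.4, 263.0]
orientation: [-2.736, 1.544, -0.001]
ft_force: [1.3, 1.3, 0.2]
width: 59.9
```

move_arm(motion=[[0,-34,0,0,0,-0.108,60],[0,-68,0,0,0,-0.216,60],[0,-102,0,0,0,-0.324,60],[0,-136,0,0,0,-0.432,60],[0,-172,0,0,0,-0.55,60]])

```text
t: 3.18
ee_pos: [439.8, -294.2, 262.8]
orientation: [-2.214, 2.229, -0.0]
ft_force: [1.1, 0.3, 0.2]
width: 59.9
```

Run:
```python
from h import *
o=get_obs(); print(o['t'],o['ee_pos'],o['orientation'],o['qpos'])
p=shot('wrist','w1.png')
T=p['camera_from_world'];print('cam',-T[:3,:3].T@T[:3,3],T[:3,:3])
for l in ['caddy','stand']:
  for x in mark_of(p,l)[:3]: print(l,x, onz(p,x['location'][::-1],0))
print(recognise(p,'caddy'))
```

```text
3.1833 [ 439.78675896 -294.23753851  262.83141442] [-2.21400347e+00  2.22856816e+00 -3.50938629e-04] [-6.12233386e-01  2.34614408e-01  1.80340753e+00  1.80187965e-04
  1.10331509e+00  9.65038613e-01]
cam [ 506.64539793 -294.32774127  425.67532409] [[-6.58122199e-03 -9.99977795e-01  1.04785412e-03]
 [ 9.68927121e-01 -6.63596147e-03 -2.47257354e-01]
 [ 2.47258817e-01 -6.11961253e-04  9.68949278e-01]]
caddy {'location': [152.0, 282.7], 'p': 0.87} [[ 472.07873122 -302.92102146    0.        ]]
[{'bbox': [280.2, 155.7, 80.3, 97.7], 'p': 0.74}, {'bbox': [493.0, 181.2, 134.0, 192.2], 'p': 0.74}]
```

View pics/w1.png

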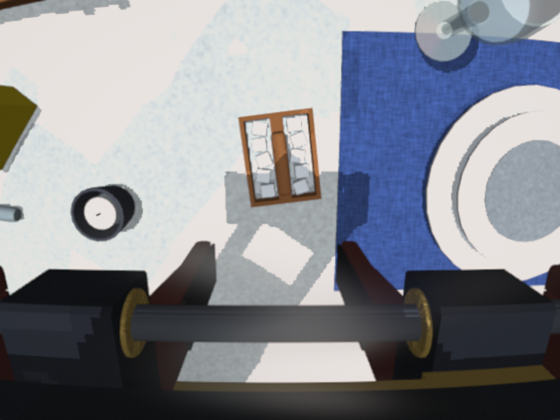

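The wrist view shows the brown caddy with white cubes, rim corners at about (239,118), (312,109), (321,199) and (251,207). It's turned by about 6°. It's the one meant. Next I'll measure its rim.

Run:
```python
from h import *
from scipy.optimize import minimize
p=shot('wrist'); im=p['color'][90:225,225:335].astype(int)
br=((im[...,0]>im[...,2]+35)).astype(np.uint8)
n,l,s,_=cv2.connectedComponentsWithStats(br); k=1+s[1:,4].argmax()
pts=np.argwhere(l==k)[:,::-1]+[225,90]
hull=cv2.convexHull(pts.astype(np.float32))[:,0]
r=cv2.minAreaRect(onz(p,hull,40)[:,:2].astype(np.float32)); print('rim40',r)
# IoU fit of rim+base silhouette
m=np.zeros((420,560),np.uint8); cv2.fillConvexPoly(m,hull.astype(np.int32),1)
def cost(v):
    c,s=np.cos(v[2]),np.sin(v[2])
    X=[[v[0]+c*a-s*b,v[1]+s*a+c*b,z] for a,b,z in [(i*50,j*40,z) for i in(-1,1) for j in(-1,1) for z in(0,40)]+[(i*30,j*7,95) for i in(-1,1) for j in(-1,1)]]
    h=cv2.convexHull(proj(p,X).astype(np.float32)); q=np.zeros((420,560),np.uint8)
    cv2.fillConvexPoly(q,np.round(h*16).astype(np.int32),1,shift=4); return (q!=m).sum()
best=min((minimize(cost,[x,-296,a],method='Nelder-Mead',options=dict(initial_simplex=[[x,-296,a],[x+8,-296,a],[x,-288,a],[x,-296,a+.08]])) for x in(466,472) for a in(.1,-.1,0)),key=lambda r:r.fun)
print(best.x,best.fun,m.sum())
c=cv2.resize(p['color'][80:240,200:360],(640,640))[:,:,::-1].copy()
v=best.x;cc,ss=np.cos(v[2]),np.sin(v[2])
for a,b,z in [(i*50,j*40,40) for i in(-1,1) for j in(-1,1)]+[(i*30,j*7,95) for i in(-1,1) for j in(-1,1)]:
    u=(proj(p,[[v[0]+cc*a-ss*b,v[1]+ss*a+cc*b,z]])[0]-[200,80]+.5)*4
    cv2.circle(c,tuple(int(t) for t in u),4,(0,255,0),1)
cv2.imwrite('pics/c1.png',c[:600])
```

```text
rim40 ((468.4954833984375, -299.5600891113281), (99.43438720703125, 80.52012634277344), 6.620849132537842)
[ 4.68259004e+02 -2.99648168e+02  1.13293894e-01] 90.0 6808
```

View pics/c1.png

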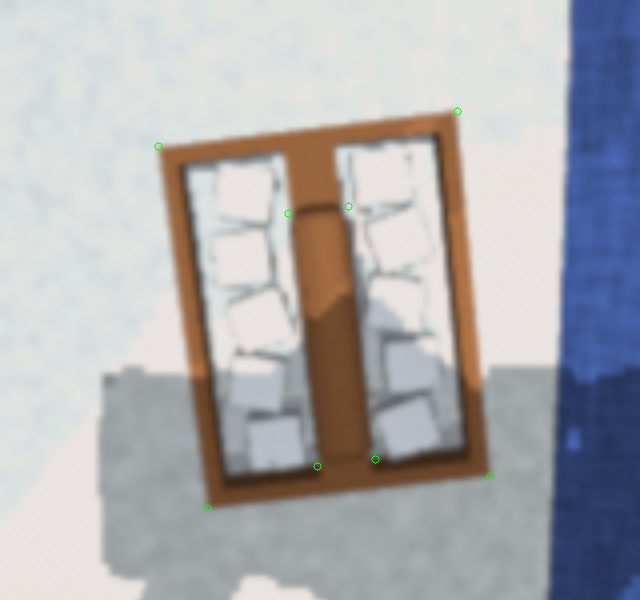

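move_arm(motion=[[9,-2,-30,0,0,0.04,60],[18,-4,-60,0,0,0.08,60],[28,-5,-95,0,0,0.121,60],[28.5,-5.4,-125,0,0,0.121,50],[28.5,-5.4,-150,0,0,0.121,50]])

```text
t: 3.85
ee_pos: [468.6, -296.0, 110.8]
orientation: [-2.354, 2.08, 0.002]
ft_force: [-0.3, 0.1, 0.5]
width: 51.7
```

move_arm(motion=[[0,0,-25,0,0,0,50],[0,0,-45,0,0,0,50],[0,0,-58,0,0,0,50],[0,0,-62.5,0,0,0,50],[0,0,-62.5,0,0,0,50]])

```text
t: 4.27
ee_pos: [468.2, -296.4, 49.4]
orientation: [2.353, -2.082, -0.004]
ft_force: [1.2, -0.0, -0.0]
width: 50.3
```

move_arm(motion=[[0,0,0,0,0,0,20],[0,0,0,0,0,0,15],[0,0,0,0,0,0,5],[0,0,0,0,0,0,5],[0,0,0,0,0,0,5]])

```text
t: 4.68
ee_pos: [468.9, -298.3, 50.9]
orientation: [-2.35, 2.084, -0.002]
ft_force: [0.2, -0.5, -0.2]
width: 20.1
```

move_arm(motion=[[0,0,0,0,0,0,5],[0,0,0,0,0,0,5],[0,0,0,0,0,0,5]])

```text
t: 4.93
ee_pos: [468.9, -298.5, 50.7]
orientation: [-2.35, 2.085, -0.002]
ft_force: [-1.3, -2.1, 5.0]
width: 14.0
```

move_arm(motion=[[0,0,6,0,0,0,5],[0,0,20,0,0,0,5],[0,0,45,0,0,0,5],[0,0,75,0,0,0,5],[0,0,105,0,0,0,5]])

```text
t: 5.35
ee_pos: [467.3, -297.1, 155.2]
orientation: [2.35, -2.084, -0.006]
ft_force: [0.2, -1.3, -3.7]
width: 14.0
```

move_arm(motion=[[0,10,25,0,0,0,5],[0,30,50,0,0,-0.01,5],[0,55,75,0,0,-0.02,5],[5,80,95,0,0,-0.03,5],[10,110,110,0,0,-0.04,5]])

```text
t: 5.77
ee_pos: [478.2, -187.4, 266.7]
orientation: [-2.306, 2.133, -0.001]
ft_force: [1.1, 0.8, -3.3]
width: 14.1
```

move_arm(motion=[[10,30,0,0,0,0,5],[25,60,0,0,0,0,5],[40,90,0,0,0,0,5],[55,120,0,0,0,-0.01,5],[65,145,0,0,0,-0.02,5]])

```text
t: 6.18
ee_pos: [543.6, -40.8, 264.7]
orientation: [2.287, -2.154, -0.002]
ft_force: [0.4, -0.2, -4.5]
width: 13.9
```

move_arm(motion=[[5,25,0,0,0,0,5],[10,40,0,0,0,0,5],[15,50,0,0,0,0,5],[15,50,0,0,0,0,5],[15,50,0,0,0,0,5]])

```text
t: 6.6
ee_pos: [558.1, 6.9, 264.7]
orientation: [2.287, -2.152, -0.001]
ft_force: [-0.2, -0.7, -4.2]
width: 14.1
```

Run:
```python
from h import *
o=get_obs(); print(o['t'],o['ee_pos'],o['orientation'],o['width'],o['ft_force'])
p=shot('wrist','w2.png')
for l,z in [('twin',67),('stand',0),('lip',45),('tea_box',67),('caddy',200)]:
  for x in mark_of(p,l)[:3]: print(l,x, onz(p,x['location'][::-1],z))
```

```text
6.6 [558.1360056    6.93577316 264.68536245] [ 2.28700433e+00 -2.15211912e+00 -1.19319522e-03] 14.067676324002635 [-0.1646448  -0.73329481 -4.19438656]
twin {'location': [42.8, 360.4], 'p': 0.69} [[706.12863284 -66.16113247  67.        ]]
twin {'location': [197.0, 8.9], 'p': 0.69} [[531.67419842 302.87596616  67.        ]]
stand {'location': [47.2, 247.0], 'p': 0.69} [[707.48380052  48.83248519   0.        ]]
stand {'location': [43.2, 520.4], 'p': 0.55} [[ 7.42000302e+02 -2.76520848e+02  5.68434189e-14]]
lip {'location': [94.4, 243.9], 'p': 0.79} [[651.58998593  45.93502315  45.        ]]
caddy {'location': [229.1, 277.9], 'p': 0.79} [[554.79380839   5.40204068 200.        ]]
```

View pics/w2.png

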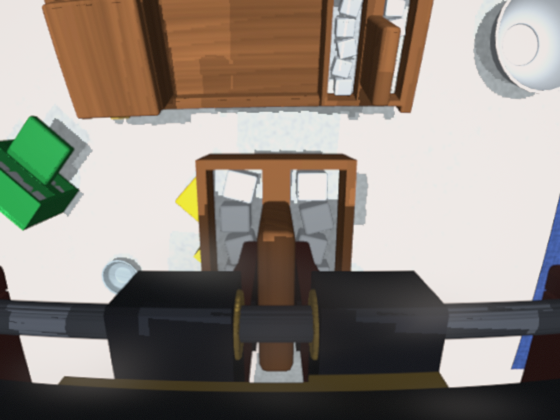

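The wrist view shows the held caddy level in the fingers, its front rim at row 157. The stand is at the top, with the lip line at about row 97-110 and the twin at about (375,50). I'll back off a little for a full view of the twin.

move_arm(motion=[[-12,0,20,0,0,0,5],[-24,0,40,0,0,0,5],[-35,0,60,0,0,0,5],[-35,0,60,0,0,0,5],[-35,0,60,0,0,0,5]])

```text
t: 7.32
ee_pos: [524.0, 6.6, 326.2]
orientation: [-2.285, 2.153, -0.004]
ft_force: [0.1, -0.7, -4.3]
width: 13.9
```

Run:
```python
from h import *
import pickle
o=get_obs(); print(o['t'],o['ee_pos'],o['orientation'])
p=shot('wrist','w3.png'); pickle.dump(p,open('w3.pkl','wb')); t=shot('top','t3.png'); pickle.dump(t,open('t3.pkl','wb'))
c=p['color'][0:200,100:460][:,:,::-1]
a=cv2.resize(c,(792,440),interpolation=cv2.INTER_CUBIC); cv2.imwrite('pics/c3.png',a)
```

```text
7.3167 [524.01423884   6.57908248 326.22828596] [-2.28465229  2.15335055 -0.00357087]
```

View pics/c3.png

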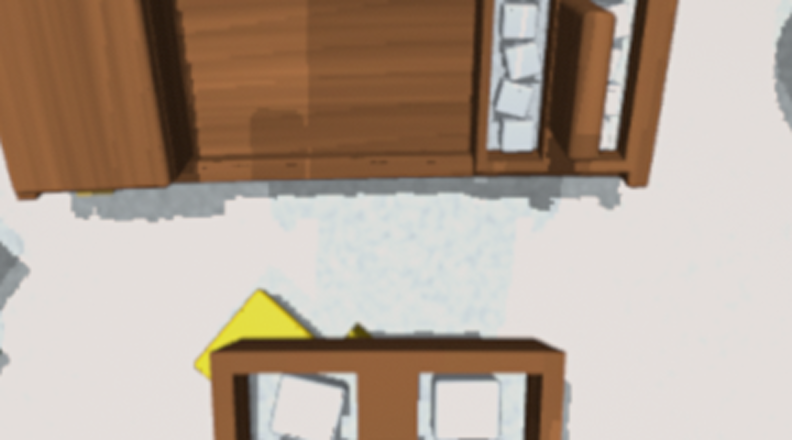

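Run:
```python
from h import *
import pickle
p=pickle.load(open('w3.pkl','rb'))
f=lambda u,v:(u/2.2+100-.27,v/2.2-.27)
L=onz(p,[f(200,158),f(470,155)],56); print(L)
# refine: vertical gradient profile along columns
g=cv2.cvtColor(p['color'],cv2.COLOR_RGB2GRAY).astype(float)
for c in (195,215,250,270,300,310): print(c,np.round(g[64:90,c-2:c+3].mean(1)).astype(int))
for r in (10,30,50,60,70): print(r,np.round(g[r,308:330]).astype(int))
th=np.arctan2(*(-(L[1]-L[0])[:1],)) if 0 else np.arctan2((L[1]-L[0])[0],-(L[1]-L[0])[1])
print('yaw',th)
x=np.array([np.cos(th),np.sin(th),0]);y=np.array([-np.sin(th),np.cos(th),0]);z=np.array([0,0,1.])
C=L.mean(0)+x*4.9; C[2]=45; ex=x*np.cos(.4189)+z*np.sin(.4189); ez=-x*np.sin(.4189)+z*np.cos(.4189)
# twin rim outer left edge at local z=40: solve y offset
o,d=ray(p,[f(484,2),f(477,150)])
for k in d:
    n=ez; t=((C+40*ez-o)@n)/(k@n); P=o+t*k; print('rim pt along slope',(P-C)@ex,'y',(P-C)@y, P)
o,d=ray(p,[f(190,160)])
P=o+d[0]*((56-o[2])/d[0][2]); print('teabox side y',(P-C)@y)
```

```text
[[645.36255377 114.05306309  56.        ]
 [654.74433656 -30.0248968   56.        ]]
195 [100 101 104 108 112 110  95  78  75  90 106 107 104 107 107 105 104 103
 110 132 150 154 155 155 156 157]
215 [ 89  92  95  99  99  91  77  73  83  98  99  96  97  96  95  95  92  93
 118 146 157 159 159 158 156 173]
250 [ 94  94  92  88  82  75  73  80  91  95  94  93  92  92  93  92  89  92
 119 127 126 126 127 135 171 215]
270 [ 88  86  86  87  82  74  75  88  92  84  87  92  94  94  94  89  88 109
 125 127 127 129 129 137 174 213]
300 [ 90  89  90  89  82  73  77  89  95  95  95  97  97  95  94  88  92 125
 132 131 130 130 134 163 205 219]
310 [ 89  89  89  87  78  73  80  91  95  95  97  97  97  93  87  82  89 117
 126 126 127 127 130 151 192 217]
10 [ 91  91  90  91  90  91  86  69  43  33  40  63  87  92  91 103 145 176
 160 123 140 186]
30 [100 100 100 100 101  96  77  48  36  39  59  87  92  92 101 142 185 194
 195 187 160 130]
50 [ 86  85  85  85  84  71  50  37  39  60  84  92  93 110 157 178 145 139
 158 177 190 198]
60 [ 87  88  89  89  86  68  42  34  46  75  91  93  98 132 181 199 202 190
 144 112 154 198]
70 [79 80 80 80 80 72 54 43 61 84 93 94 92 84 76 74 74 74 74 72 72 70]
yaw 0.06502421701385565
rim pt along slope 77.14468854222052 y -71.96983182777922 [713.70931233 -25.96315029 112.92052715]
rim pt along slope 10.43951134039481 y -72.54665124838183 [652.93793204 -30.49838149  85.78780885]
teabox side y 77.65645187810979
```

move_arm(motion=[[28,4,-15,0.005,-0.0836,0.0033,5],[56,7,-30,0.011,-0.167,0.0066,5],[84,11,-45,0.016,-0.251,0.01,5],[112,15,-60,0.022,-0.334,0.0132,5],[140,18,-80,0.027,-0.418,0.0165,5]])

```text
t: 7.83
ee_pos: [665.0, 25.0, 244.1]
orientation: [-2.057, 1.905, -0.41]
ft_force: [0.9, 0.4, -4.2]
width: 13.8
```

move_arm(motion=[[0,0,0,0,0,0,5],[0,0,0,0,0,0,5],[0,0,0,0,0,0,5]])

```text
t: 8.08
ee_pos: [662.9, 24.9, 243.7]
orientation: [-2.062, 1.91, -0.403]
ft_force: [0.3, 0.6, -3.0]
width: 14.0
```

```bash
cat >> h.py <<'E'
from scipy.spatial.transform import Rotation as Ro
th=.0735; a=np.radians(24)
xs=np.array([np.cos(th),np.sin(th),0]);ys=np.array([-np.sin(th),np.cos(th),0]);zs=np.array([0,0,1.])
ex=xs*np.cos(a)+zs*np.sin(a); ez=-xs*np.sin(a)+zs*np.cos(a)
F=np.array([682.3,11.9,111.6])
def state():
    o=get_obs(); R=Ro.from_rotvec(o['orientation']).as_matrix()
    W=np.c_[-ys,-ex,-ez]  # target tool axes: x=-y_s ; y ; z=-ez
    W[:,1]=np.cross(W[:,2],W[:,0])
    d=o['ee_pos']-F; f=o['ft_force']
    print('t',round(o['t'],2),'off ex,ys,ez',np.round([d@ex,d@ys,d@ez],1),'roterr(world)',np.round(Ro.from_matrix(W@R.T).as_rotvec(),4),'F',np.round([f@ex,f@ys,f@ez],1),'w',round(o['width'],1))
E
python3 - <<'E'
from h import *
state(); p=shot('wrist','w4.png')
E
```

```text
t 8.08 off ex,ys,ez [ 36.9  14.4 128.2] roterr(world) [ 0.0016 -0.0038 -0.0027] F [-0.9  0.6 -2.9] w 14.0
```

View pics/w4.png

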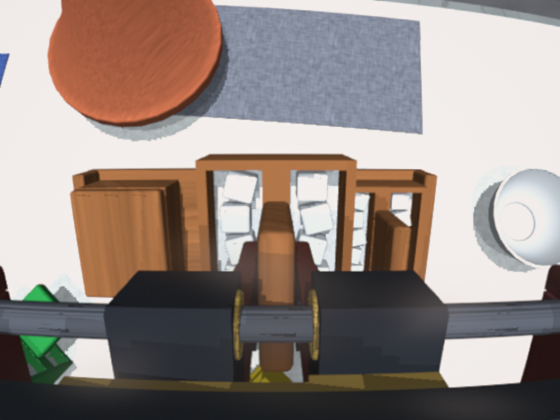

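Orientation matches the stand to within 0.005 rad, and the held caddy looks parallel to the twin. I'll descend along the deck normal to about 15 mm above the deck.

move_arm(motion=[[4,0.3,-24,0,0,0,5],[9,0.6,-50,0,0,0,5],[14,1,-76,0,0,0,5],[18,1.3,-98,0,0,0,5],[21.2,1.6,-114,0,0,0,5]])

```text
t: 8.55
ee_pos: [684.7, 26.5, 130.2]
orientation: [-2.06, 1.908, -0.406]
ft_force: [-0.2, -0.2, -4.3]
width: 13.9
```

move_arm(motion=[[0,0,0,0,0,0,5],[0,0,0,0,0,0,5],[0,0,0,0,0,0,5]])

```text
t: 8.8
ee_pos: [685.7, 26.5, 132.9]
orientation: [-2.058, 1.906, -0.409]
ft_force: [-0.2, 0.1, -3.3]
width: 13.7
```

Run:
```python
from h import *
state(); p=shot('wrist'); q=shot('scene')
a=p['color'][120:300,100:460]; b=q['color'][200:350,220:400]
cv2.imwrite('pics/c5.png',np.vstack([cv2.resize(a,(600,300)),cv2.resize(b,(600,300*5//3))[:300]]) [:,:,::-1])
```

```text
t 8.8 off ex,ys,ez [12.8 14.3 17.7] roterr(world) [ 0.0015  0.0022 -0.0027] F [-1.6  0.1 -2.9] w 13.7
```

View pics/c5.png

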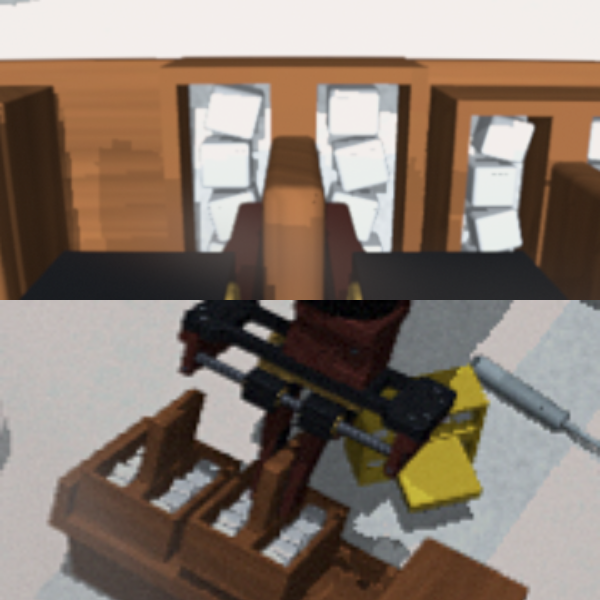

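The caddy sits a little above the deck, with a visible gap to the twin and parallel to it. I'll lower it until it touches.

move_arm(motion=[[1.6,0.1,-3.7,0,0,0,5],[3.2,0.2,-7.3,0,0,0,5],[4.9,0.4,-11,0,0,0,5],[4.9,0.4,-11,0,0,0,5]])

```text
t: 9.23
ee_pos: [689.6, 27.0, 119.4]
orientation: [-2.06, 1.908, -0.406]
ft_force: [-0.5, -0.4, -3.9]
width: 13.7
```

move_arm(motion=[[0.4,0,-0.9,0,0,0,5],[0.8,0,-1.8,0,0,0,5],[0.8,0,-1.8,0,0,0,5]])

```text
t: 9.48
ee_pos: [690.5, 27.0, 118.1]
orientation: [-2.06, 1.908, -0.407]
ft_force: [-0.7, 0.5, -3.8]
width: 14.1
```

```bash
python3 -c "
from h import *
state()"
```

```text
t 9.48 off ex,ys,ez [11.1 14.4  2.2] roterr(world) [ 0.0015 -0.0002 -0.0028] F [-2.1  0.5 -3.2] w 14.1
```

move_arm(motion=[[-2.5,-0.2,-1.1,0,0,0,5],[-5,-0.4,-2.2,0,0,0,5],[-7.3,-0.5,-3.2,0,0,0,5],[-7.3,-0.5,-3.2,0,0,0,5]])

```text
t: 9.82
ee_pos: [682.2, 26.5, 114.7]
orientation: [-2.06, 1.908, -0.406]
ft_force: [0.1, 0.4, -4.2]
width: 14.1
```

move_arm(motion=[[-0.9,-0.1,-0.4,0,0,0,5],[-0.9,-0.1,-0.4,0,0,0,5]])

```text
t: 9.98
ee_pos: [682.1, 26.3, 114.8]
orientation: [-2.059, 1.908, -0.407]
ft_force: [-0.0, -1.1, -5.1]
width: 14.2
```

move_arm(motion=[[-0.9,-0.1,-0.4,0,0,0,5],[-0.9,-0.1,-0.4,0,0,0,5]])

```text
t: 10.15
ee_pos: [681.3, 26.3, 114.3]
orientation: [-2.059, 1.907, -0.407]
ft_force: [-1.0, 0.0, -3.3]
width: 14.0
```

```bash
python3 -c "
from h import *
state()"
```

```text
t 10.15 off ex,ys,ez [ 1.2 14.4  2.5] roterr(world) [ 0.0015  0.     -0.0027] F [-2.2  0.1 -2.6] w 14.0
```

move_arm(motion=[[-0.9,-0.1,-0.4,0,0,0,5],[-0.9,-0.1,-0.4,0,0,0,5]])

```text
t: 10.32
ee_pos: [680.4, 26.1, 113.9]
orientation: [-2.059, 1.908, -0.407]
ft_force: [-0.8, 0.8, -3.8]
width: 13.7
```

move_arm(motion=[[-0.9,-0.1,-0.4,0,0,0,5],[-0.9,-0.1,-0.4,0,0,0,5]])

```text
t: 10.48
ee_pos: [680.2, 26.1, 114.0]
orientation: [-2.058, 1.907, -0.408]
ft_force: [1.1, 0.3, -4.2]
width: 14.0
```

```bash
python3 -c "
from h import *
state()"
```

```text
t 10.48 off ex,ys,ez [-0.  14.3  2.6] roterr(world) [ 0.0014  0.0015 -0.0025] F [-0.7  0.2 -4.3] w 14.0
```

move_arm(motion=[[-0.9,-0.1,-0.4,0,0,0,5],[-0.9,-0.1,-0.4,0,0,0,5],[-0.9,-0.1,-0.4,0,0,0,5]])

```text
t: 10.73
ee_pos: [680.0, 26.0, 114.0]
orientation: [-2.057, 1.906, -0.41]
ft_force: [5.4, 0.6, -3.9]
width: 13.8
```

```bash
python3 -c "
from h import *
state()"
```

```text
t 10.73 off ex,ys,ez [-0.2 14.3  2.7] roterr(world) [ 0.0014  0.0029 -0.0025] F [ 3.4  0.2 -5.8] w 13.8
```

Lip contact at offset 0, as predicted. I'll ease off 1 mm and go sideways to the twin.

move_arm(motion=[[0.9,0.1,0.4,0,0,0,5],[1.2,-4,0.4,0,0,0,5],[1.5,-8,0.4,0,0,0,5],[1.7,-11,0.4,0,0,0,5],[1.7,-11,0.4,0,0,0,5]])

```text
t: 11.15
ee_pos: [680.9, 14.2, 114.0]
orientation: [-2.058, 1.908, -0.408]
ft_force: [3.8, 0.2, -1.3]
width: 13.9
```

move_arm(motion=[[0.1,-1,0,0,0,0,5],[0.1,-1,0,0,0,0,5]])

```text
t: 11.32
ee_pos: [681.0, 13.6, 113.9]
orientation: [-2.058, 1.907, -0.408]
ft_force: [4.4, 0.5, -1.9]
width: 13.8
```

```bash
python3 -c "
from h import *
state()"
```

```text
t 11.32 off ex,ys,ez [-0.1  1.8  2.6] roterr(world) [ 0.0016  0.0012 -0.0024] F [ 3.3  0.2 -3.5] w 13.8
```

move_arm(motion=[[0.1,-1,0,0,0,0,5],[0.1,-1,0,0,0,0,5]])

```text
t: 11.48
ee_pos: [681.1, 12.9, 113.9]
orientation: [-2.059, 1.907, -0.408]
ft_force: [5.4, 2.1, -2.1]
width: 13.8
```

move_arm(motion=[[0.1,-1,0,0,0,0,5],[0.1,-1,0,0,0,0,5]])

```text
t: 11.65
ee_pos: [681.1, 12.0, 113.9]
orientation: [-2.059, 1.907, -0.408]
ft_force: [4.0, 2.0, -1.1]
width: 13.9
```

```bash
python3 -c "
from h import *
state()"
```

```text
t 11.65 off ex,ys,ez [-0.2  0.2  2.6] roterr(world) [ 0.0013  0.001  -0.0026] F [ 3.4  1.7 -2.7] w 13.9
```

move_arm(motion=[[0.1,-1,0,0,0,0,5],[0.1,-1,0,0,0,0,5]])

```text
t: 11.82
ee_pos: [681.2, 11.3, 113.9]
orientation: [-2.059, 1.907, -0.407]
ft_force: [4.4, 5.4, -1.2]
width: 13.9
```

Run:
```python
from h import *
state(); p=shot('wrist'); q=shot('scene')
a=p['color'][120:300,220:460]; b=q['color'][210:330,220:370]
cv2.imwrite('pics/c6.png',np.hstack([cv2.resize(a,(400,300)),cv2.resize(b,(375,300))]) [:,:,::-1])
```

```text
t 11.82 off ex,ys,ez [-0.1 -0.5  2.6] roterr(world) [ 0.001   0.0009 -0.0028] F [ 3.9  5.  -3.1] w 13.9
```

View pics/c6.png

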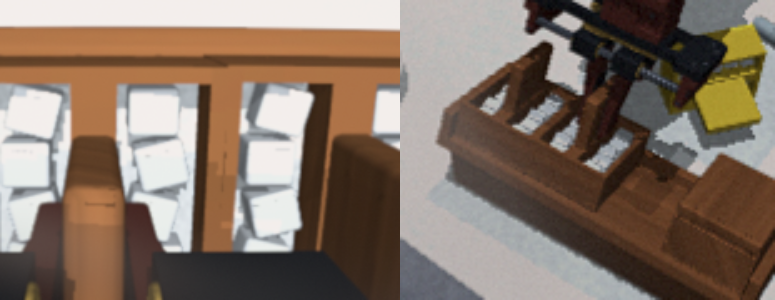

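Flush against the twin, which now resists with 5 N. Next I'll press it down onto the deck.

move_arm(motion=[[0.4,0,-0.9,0,0,0,5],[0.4,0,-0.9,0,0,0,5]])

```text
t: 12.08
ee_pos: [681.6, 11.3, 113.1]
orientation: [-2.059, 1.907, -0.408]
ft_force: [3.3, 4.8, 0.4]
width: 13.8
```

move_arm(motion=[[0.4,0,-0.9,0,0,0,5],[0.4,0,-0.9,0,0,0,5]])

```text
t: 12.25
ee_pos: [682.0, 11.2, 112.2]
orientation: [-2.059, 1.907, -0.408]
ft_force: [4.0, 4.0, 1.7]
width: 13.8
```

```bash
python3 -c "
from h import *
state()"
```

```text
t 12.25 off ex,ys,ez [-0.1 -0.7  0.7] roterr(world) [ 0.0014  0.001  -0.0028] F [ 4.6  3.7 -0.2] w 13.8
```

move_arm(motion=[[0.4,0,-0.9,0,0,0,5],[0.4,0,-0.9,0,0,0,5]])

```text
t: 12.42
ee_pos: [682.0, 11.1, 111.8]
orientation: [-2.059, 1.907, -0.408]
ft_force: [-3.4, 4.4, 9.5]
width: 14.0
```

move_arm(motion=[[0.4,0,-0.9,0,0,0,5],[0.4,0,-0.9,0,0,0,5]])

```text
t: 12.58
ee_pos: [682.0, 11.1, 111.8]
orientation: [-2.059, 1.907, -0.407]
ft_force: [-10.3, 3.3, 20.1]
width: 13.8
```

```bash
python3 -c "
from h import *
state()"
```

```text
t 12.58 off ex,ys,ez [-0.2 -0.8  0.3] roterr(world) [ 0.0013  0.0008 -0.0029] F [-1.   4.  22.5] w 13.8
```

Seated on the deck, 22 N along the deck normal. I'll relax the press, nudge it to the lip, then release.

move_arm(motion=[[-0.4,0,0.9,0,0,0,5],[-1.3,0,0.5,0,0,0,5],[-1.3,0,0.5,0,0,0,5]])

```text
t: 12.83
ee_pos: [682.0, 11.1, 111.8]
orientation: [-2.058, 1.906, -0.409]
ft_force: [-0.7, 3.1, 10.3]
width: 14.2
```

move_arm(motion=[[0,0,0,0,0,0,16],[0,0,0,0,0,0,20],[0,0,0,0,0,0,40],[0,0,0,0,0,0,40],[0,0,0,0,0,0,40]])

```text
t: 13.25
ee_pos: [680.5, 10.7, 109.8]
orientation: [-2.06, 1.908, -0.406]
ft_force: [-0.7, -0.3, -1.0]
width: 37.1
```

Run:
```python
from h import *
state(); p=shot('wrist'); q=shot('scene')
a=p['color'][120:300,220:460]; b=q['color'][210:330,220:370]
cv2.imwrite('pics/c7.png',np.hstack([cv2.resize(a,(400,300)),cv2.resize(b,(375,300))]) [:,:,::-1])
```

```text
t 13.25 off ex,ys,ez [-2.4 -1.  -0.9] roterr(world) [ 0.0016 -0.0013 -0.0027] F [-1.1 -0.3 -0.6] w 37.1
```

View pics/c7.png

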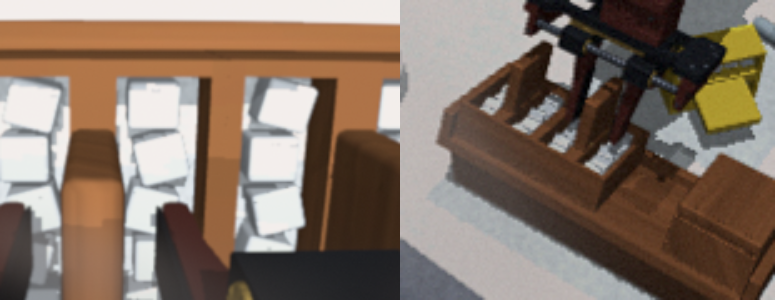

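It's released, and the caddy stays flush and in line with the twin. I'll retreat along the deck normal.

move_arm(motion=[[-2,-0.2,5,0,0,0,40],[-9,-0.7,20,0,0,0,40],[-20,-1.5,45,0,0,0,40],[-32,-2.4,72,0,0,0,40],[-44.6,-3.3,100,0,0,0,40]])

```text
t: 13.77
ee_pos: [635.5, 7.6, 211.0]
orientation: [-2.06, 1.908, -0.406]
ft_force: [0.3, 0.2, 0.8]
width: 39.9
```

move_arm(motion=[[-30,0,20,0,0.08,0,40],[-60,0,40,0,0.16,0,40],[-90,0,60,0,0.25,0,40],[-90,0,60,0,0.25,0,40],[-90,0,60,0,0.25,0,40]])

```text
t: 14.18
ee_pos: [547.6, 7.6, 272.2]
orientation: [-2.196, 2.041, -0.16]
ft_force: [0.6, -0.0, 0.1]
width: 40.2
```

Run:
```python
from h import *
state(); p=shot('wrist'); t0=cv2.imread('pics/top0.png'); 
cv2.imwrite('pics/c8.png',cv2.resize(p['color'][0:280,140:500],(792,594),interpolation=2)[:,:,::-1])
q=shot('top')
print([(l,np.round(mark_of(q,l)[0]['location'])) for l in ('candle','bowl','tea_box','spoon')])
```

```text
t 14.18 off ex,ys,ez [-57.7   5.6 201.5] roterr(world) [ 0.0013 -0.2445 -0.0029] F [ 0.6 -0.1 -0.2] w 40.2Traceback (most recent call last):
  File "<stdin>", line 5, in <module>
IndexError: list index out of range
```

View pics/c8.png

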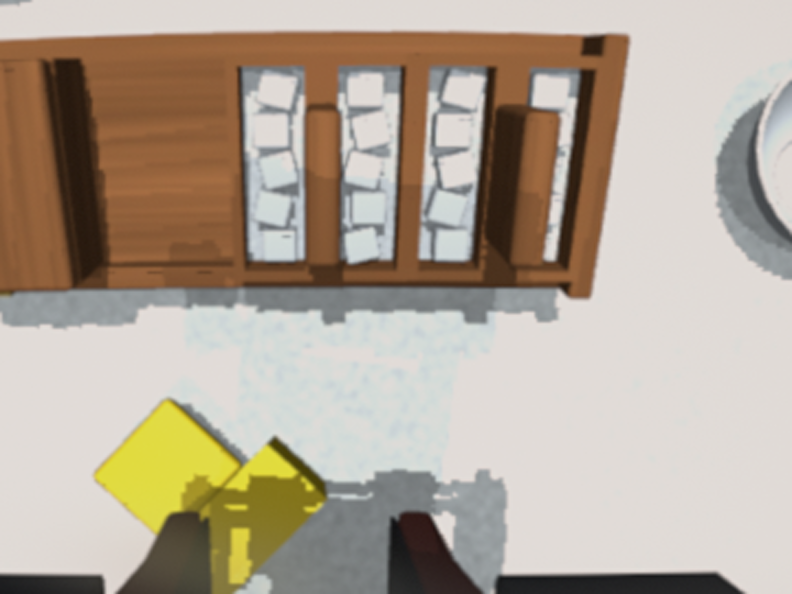

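The caddy is flush with the twin, with no line of deck between the walls near column 408. Fronts are in line at row 263 and backs at row 67, and it sits parallel. I'm handing the job in.

```bash
python3 -c "
from h import *
state(); print(close_job())"
```

```text
t 14.48 off ex,ys,ez [-60.2   5.8 199.1] roterr(world) [ 0.0011 -0.2516 -0.0029] F [-0. -0. -0.] w 40.2
the job is handed in; nothing more can be done
None
```

The loose sugar caddy is on the sloped stand, flat against the deck, front edge on the lip and flush against the twin's free side. I handed the job in at 14.5 s of the 48 s allowed; no verdict comes back.

- **Placing:** I gripped it by the handle, tilted it 24° to match the slope, and lowered it by touch. It met the lip first, then the twin (about 5 N sideways), then the deck (about 22 N pressing down). Then I released it and drew back clear.
- **Final picture:** There is no visible gap between the two caddies, their fronts and backs line up, and they sit parallel. The robot was touching nothing, with forces reading zero.
- **Checks not made:** My last check on the candle, bowl, tea box and spoon failed, because the network found no match for one of them, so I didn't confirm their positions by measurement. The arm met no unexpected forces on the way. I also didn't measure how far the twin shifted. It had about 1 mm of room before its cheek, so it may have moved that much.

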